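# Pop the filter hatch of a fume extractor

## Robot

A 7-joint arm with a two-finger parallel gripper is mounted at the origin on the work surface. World frame = base frame: x ahead of the robot, y to its left, z up, the work surface at z = 0. Lengths are in m, angles in rad, forces in N, time in s.
With the tool pointing down it reaches from about 0.425 to 0.925 m from the base axis. Payload 6.8 kg.
Tool frame: the origin (TCP) lies midway between the tips of the shut fingers; the grasp point (between the pads) lies r.grip_point_offset behind it (r.grip_point_offset is the distance from the TCP to the grasp point, in m); z points along the fingers, y is the direction in which the jaws open and shut (so a half turn about z gives the same grasp; the last joint's range is limited). The gripper opens to 85 mm and grips with 20 to 120 N. Pads are 22 mm wide; open, the fingers measure 114 mm over their backs; the gripper's body (76 mm by 85 mm) begins 54 mm behind the grasp point. The pads swing forward as they close: fully open they stand 13 mm farther back than shut.
Start: joints at [-1.421, 0.477, 0.022, 1.555, -0.011, 1.109, -0.083], TCP at [0.172, 0.653, 0.231] pointing down, gripper open.
Joint ranges: [-2.96, 2.96], [-0.34, 2.1], [-1.41, 1.46], [0.24, 2.44], [-1.37, 4.51], [0.17, 1.92], [-2.96, 2.96]. Speed limits (rad/s): [2.39, 2.39, 3.14, 3.14, 3.14, 3.14, 3.14].

## Interface

Orientations are given as a rotation vector (axis times angle).
In Python, from bench import r gives the robot as it stands. The module is installed in compiled form; this text tells all that it offers.
- The arm moves only by the tool play_rows, never from a script. Its argument "deltas" is a list of rows, each a list of 3 entries, a list of its own where there are three numbers: the finger opening in mm, from 0 to 85.4, then the shift along the tool's x, y, z in mm, then the turn, a rotation vector about the tool's x, y, z in rad. A call has 1 to 8 rows; each row is the pose to reach, as a shift and turn from the pose measured when the call began, along the tool's axes at that moment; what a row does not reach only later rows make up. A row lasts 1/8 s, in which the tool goes at most 62.5 mm and 10.7 degrees, less where a joint would pass 70% of its speed; a pose out of reach is approached as far as the arm can. A call with a gripper value outside its range is refused whole. The fingers move at their own pace and stop on an object; "squeeze" is the grip in N (left out, the last holds). Time passes only in rows, so rows that repeat a pose let the fingers close. It gives the time, the measured TCP pose, the force and the opening at its end, in the units of the state.
- r.get_obs(): the state, without advancing time (a new reading comes with each control period).
- r.grab_frame(name): name is "side" or "top" or "wrist"; returns (picture, depth): 420x560x3 uint8, red, green, blue; 420x560 float32, m along the optical axis (not along the pixel's ray), 0 where there is no reading.
- r.camera_model(name): a dict with "mtx" (3x3 intrinsics, pixels), "rvec" (rotation vector, rad) and "tvec" (3), from world to camera coordinates, as OpenCV has them; the wrist camera has in their place "T_tool_cam" (4x4, takes a point from camera to tool coordinates, whose origin is the TCP and whose axes are the flange's). Camera axes: x right, y down, z forward; pixel columns grow to the right and rows downward; lengths in m; the calibration is good to about 2 mm. A picture is of the moment at which its call begins: read the wrist's pose just before it. camera_model takes no time and is no camera call.
- r.hand_in(): hands the job in, once; it reports no verdict.
The state is a dict: "clock": time; "joints": joint angles; "qvel": joint speeds; "tau": joint torques, N m; "tcp_pos": TCP position; "orientation": TCP orientation; "contact_force": force on the tool from outside, world axes, zero at the start; "moment": the same for the moment, N m; "grip_width": finger opening in m.
Only numpy, scipy, OpenCV 4.12 (cv2) and the standard library are available. Lean on these libraries where they do the work, as an engineer would, in place of code of your own. Each camera call takes 0.05 s, during which the arm holds its last target. There are 200 camera calls.

## Task

Get the fume extractor on the bench ready for a filter change, using the fingertips only: first switch it off by pressing down the raised end of its rocker switch, then press the latched front edge of the larger hatch once, right in until it stops, and take the hand straight away so that the hatch pops up by itself and stays open. Do not press it shut again once it has popped, leave the narrower hatch shut, and do not pick up or shift any of the things standing on and around the extractor.

Things in the scene. Friction and masses are not known exactly. Their poses are not given: they have to be found in the camera images.
- extractor: bench fume extractor: grey steel case 320 (x) x 400 (y) x 185 mm high, fixed; origin under its centre on the bench; its -x side (front) faces the robot, +y is its left. On its flat top: at the front a 100 mm deep strip with the rocker switch, left; behind it two grey hatches side by side, 205 mm long in x, hinged at their far (+x) edge: filter hatch (left, 220 mm wide), nozzle hatch (right, 105 mm wide)
- rocker (a joint): black rocker switch, 50 mm long along the extractor's y, 28 mm wide, in a 62 x 40 mm bezel. 0 = on (its left, +y, half stands up, outer end 11 mm above the middle), 0.44 rad = off (left half pressed down level). It snaps over past 0.22 and stays; pressing it over takes 5 to 7 N near the end of the raised half; solid stop at 0.44
- switch_raised_end (a point): top face of the rocker's left (+y) half, 16.5 mm out from the rocker's middle: the place to press down to switch off; it goes down about 7 mm
- switch_middle (a point): middle (pivot) of the rocker switch, 4 mm above the deck; its axes are those of the extractor
- filter_hatch (a joint): larger, left hatch, 205 (x) x 220 (y) mm, top 16 mm above the case top when shut. 0 = latched shut, negative = pressed in (solid stop at -0.042 rad, 8 mm at the front edge), 0.65 rad = sprung open on its stop, front edge up 125 mm. Pressing the front edge in 7 mm or more (about 6 N) and letting go frees it: a spring lifts it in about 0.6 s and holds it there. Pressing right down again relatches it
- filter_hatch_press (a point): top face of the larger hatch over its latch, in the middle of its front edge, 19 mm in from it (marked by three black ribs): the place to press; the press is straight down when the hatch is shut. Moves with the hatch
- filter_hatch_pin (a joint): catch pin of the larger hatch's latch, hidden inside the case (m, sideways): 0 at rest, moves positive by 3 to 7 mm while the press frees the hatch, negative by over 3 mm only if the popped hatch is pressed shut again. Nothing to touch
- nozzle_hatch (a joint): the narrower, right hatch, 205 (x) x 105 (y) mm, with the same kind of latch: 0 = latched shut, positive = open. To be left shut
- nozzle_hatch_press (a point): top face of the narrower hatch over its latch, in the middle of its front edge, 19 mm in from it (three shorter ribs): not to be pressed
- pot_mid (a point): small clear pigment pot with white lid, 38 mm across, 32 mm high, standing on the extractor's deck near its front right corner; bystander; point at its middle
- tape_mid (a point): roll of masking tape, 72 mm across, 19 mm high, lying flat on the extractor's deck in front of the hatches; bystander; point at its middle
- cup_mid (a point): white mixing cup, 84 mm across at the rim, 100 mm high, on the bench left of the extractor; bystander; point at its middle
- block_mid (a point): cork sanding block 115 x 65 x 32 mm, on the bench left of the extractor; bystander; point at its middle
- hardener_mid (a point): aluminium hardener bottle, 68 mm across, 150 mm high, on the bench right of the extractor; bystander; point at its middle
- clamp_mid (a point): spring clamp with black arms and orange jaw pads, about 110 x 40 x 26 mm, lying on the bench right of the extractor; bystander; point at its middle
- brush_grip (a point): flat brush lying on the bench right of the hardener bottle and the clamp; bystander; point on its handle

How it is judged:
On the way, in this order (a step that is already met when the one before it is completed fails the run):
1. the extractor is switched off, with the hatch still latched (value of joint rocker above 0.36 rad and value of joint filter_hatch below 0.03 rad), for 0.2 s.
2. the front edge of the larger hatch is pressed in (value of joint filter_hatch below -0.02 rad and value of joint rocker above 0.36 rad).
3. the larger hatch has popped up and stays open for a second with nothing touching it (value of joint filter_hatch above 0.55 rad and contact force between filter_hatch and the arm below 0.1 N and contact force between filter_hatch and the fingers below 0.1 N), for 1 s.
At the end, for the whole second after the job is handed in: the larger hatch stands open by more than 0.55 rad and still, the rocker is at off (above 0.36 rad), the narrower hatch is latched shut (below 0.03 rad), and every bystander is within 20 mm of where it stood (value of joint filter_hatch above 0.55 rad and velocity of joint filter_hatch between -0.05 and 0.05 rad/s and value of joint rocker above 0.36 rad and value of joint nozzle_hatch below 0.03 rad and not (distance of any of pot_mid, tape_mid, cup_mid, block_mid, hardener_mid, clamp_mid, brush_grip from where it was at the start of the episode above 0.02 m)); the robot touches nothing.
It fails at once if the larger hatch comes open (above 0.03 rad) while the extractor is still switched on (value of joint filter_hatch above 0.03 rad and value of joint rocker below 0.3 rad).
It fails at once if the larger hatch is pressed shut again after it has popped (it may be pressed only once) (value of joint filter_hatch_pin below -0.003 m).
It fails at once if the narrower hatch is opened (above 0.05 rad) (value of joint nozzle_hatch above 0.05 rad).
It fails at once if a bystander is picked up or shifted by more than 20 mm (distance of any of pot_mid, tape_mid, cup_mid, block_mid, hardener_mid, clamp_mid, brush_grip from where it was at the start of the episode above 0.02 m).
It also fails if it takes over 48 s, if anything falls off the work surface, if the arm or the gripper's body presses on something with over 40 N, if the wrist force passes 120 N, or if a joint passes its speed limit or range.

## Working session

There is one attempt and no reset: what is moved stays moved. The work goes in short steps, Python scripts to look and compute and a tool call to move; the robot and the scene stay as the last step left them, time stands still between calls to the robot, and variables do not carry over. Pictures are saved under pics/ and viewed, about 8 in all and at most 12, crops included, and the job is handed in when it is done.

Besides the shell and the picture viewer there is one more tool, called after ">>>" as name(argument=value, ...), one argument or row to a line, values as JSON. play_rows: Moves the arm, as the interface text tells. Its arguments: {"type":"object","properties":{"deltas":{"type":"array"},"squeeze":{"type":"number"}},"required":["deltas"]}

```bash
mkdir -p pics
cat > h.py <<'E'
import numpy as np, cv2
from bench import r
def save(n,p): cv2.imwrite(f'pics/{p}.png',cv2.cvtColor(n,cv2.COLOR_RGB2BGR))
def world(name,depth,cm):
    """HxWx3 world points from depth"""
    K=np.array(cm['mtx']);h,w=depth.shape
    u,v=np.meshgrid(np.arange(w),np.arange(h))
    P=np.stack([(u-K[0,2])/K[0,0]*depth,(v-K[1,2])/K[1,1]*depth,depth],-1)
    R,_=cv2.Rodrigues(np.array(cm['rvec'],float));t=np.array(cm['tvec'],float).ravel()
    return (P-t)@R
E
python3 - <<'E'
from h import *
o=r.get_obs();print(o['clock'],o['tcp_pos'],o['orientation'],o['contact_force'],o['grip_width'],r.grip_point_offset)
for n in('top','side'):
    im,d=r.grab_frame(n);save(im,n+'0');W=world(n,d,r.camera_model(n));np.savez(n+'0',im=im,d=d,W=W)
    print(n,r.camera_model(n)['tvec'],r.camera_model(n)['rvec'])
E
```

```text
0.0 [0.17196754 0.65211892 0.23032561] [-4.03822044e-01 -3.11543803e+00  2.86495281e-03] [-0.32740896 -0.28842909 -0.10693591] 0.0854318587816992 0.0187
top [0.03637581 0.60538582 1.3172682 ] [ 2.16698181 -2.1184366   0.14874978]
side [-0.4170784   0.39138478  0.77477112] [ 2.18834783 -0.86863175  0.38420931]
```

View pics/top0.png

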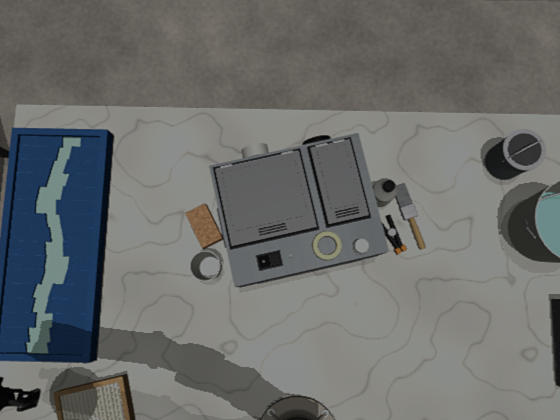

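View pics/side0.png

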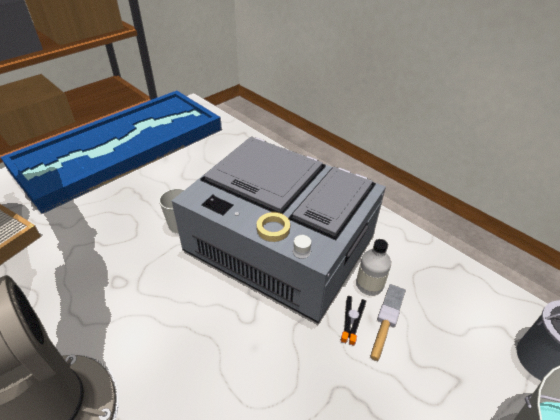

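The top view shows the extractor turned slightly. The rocker is at about (269,261), the filter hatch ribs at (272,229), the tape at (327,245), the pot at (362,246) and the cup at (206,265). The side view agrees, with the rocker at about (216,204) and the ribs at (245,186). Next I'll measure these.

Run:
```python
from h import *
from scipy.spatial.transform import Rotation as Ro
np.set_printoptions(precision=4,suppress=True)
def mask_rep(n,box,thr):
    z=np.load(n+'0.npz');im,W=z['im'],z['W'];x0,y0,x1,y1=box
    g=im.max(-1);m=np.zeros(g.shape,np.uint8);m[y0:y1,x0:x1]=g[y0:y1,x0:x1]<thr
    k,l,s,c=cv2.connectedComponentsWithStats(m)
    for i in range(1,k):
        if s[i,4]>15:
            p=W[l==i];p=p[np.isfinite(p).all(1)];print(n,'blob',c[i],s[i],'mean',p.mean(0),'zrange',np.percentile(p[:,2],[5,50,95]),'rect',cv2.minAreaRect((p[:,:2]*1000).astype(np.float32)))
mask_rep('top',(250,245,290,275),45);mask_rep('side',(198,190,236,218),45)
mask_rep('top',(255,221,290,238),60);mask_rep('side',(228,175,262,196),60)
z=np.load('top0.npz');W=z['W'];Z=W[...,2]
roi=np.zeros(Z.shape,bool);roi[125:295,200:395]=1
m=roi&(Z>.165)&(Z<.215);k,l,s,c=cv2.connectedComponentsWithStats(m.astype(np.uint8));i=1+s[1:,4].argmax()
rect=cv2.minAreaRect((W[l==i][:,:2]*1000).astype(np.float32));print('case',rect)
for nm,px in dict(deck=(240,270),hatch=(260,190),nozz=(335,180),ribs=(272,229),tape=(327,234),pot=(362,246),rkL=(260,262),rkR=(277,260),deck2=(300,255)).items(): print(nm,W[px[1],px[0]])
for nm in('top','side'):
    im=np.load(nm+'0.npz')['im'];
    cr=im[215:285,190:390] if nm=='top' else im[150:260,150:330]
    save(cv2.resize(cr,None,fx=4,fy=4,interpolation=cv2.INTER_CUBIC)[:600],nm+'crop')
print(Ro.from_rotvec(r.get_obs()['orientation']).as_matrix());print(r.camera_model('wrist')['T_tool_cam'])
```

```text
top blob [269.0292 259.8918] [256 251  26  19 342] mean [0.482  0.0841 0.1902] zrange [0.1849 0.1894 0.1983] rect ((481.8875427246094, 84.63482666015625), (37.33877182006836, 59.699710845947266), 13.240042686462402)
side blob [230.4545 191.6364] [225 190  11   5  22] mean [0.5289 0.0938 0.1912] zrange [0.189  0.1911 0.1937] rect ((529.6257934570312, 94.0177230834961), (5.58289098739624, 29.258256912231445), 14.946525573730469)
side blob [217.2156 204.8959] [203 196  29  18 269] mean [0.4764 0.0767 0.1931] zrange [0.1873 0.1899 0.1977] rect ((305.3486328125, -208.61447143554688), (718.158447265625, 62.356502532958984), 59.09733581542969)
top blob [271.3889 226.0556] [259 223  26   7  36] mean [0.5662 0.0801 0.2019] zrange [0.198  0.202  0.2057] rect ((566.3209228515625, 79.85831451416016), (3.6589913368225098, 64.5857162475586), 13.781463623046875)
top blob [275.1333 228.    ] [265 226  21   5  30] mean [0.5615 0.0706 0.2022] zrange [0.1985 0.2017 0.206 ] rect ((561.3321533203125, 70.86932373046875), (4.096976280212402, 51.22861862182617), 13.93532943725586)
top blob [273.1212 231.333
[... 507 characters left out ...]
 0.1937] rect ((326.3916015625, -205.24533081054688), (750.903076171875, 31.98345947265625), 54.27412796020508)
case ((618.1241455078125, 14.14105224609375), (321.2656555175781, 400.80511474609375), 14.08547306060791)
deck [0.4553 0.1569 0.1826]
hatch [0.658  0.1116 0.2018]
nozz [ 0.6886 -0.0789  0.2001]
ribs [0.559  0.0784 0.2   ]
tape [ 0.5488 -0.0594  0.2057]
pot [ 0.5194 -0.1445  0.2199]
rkL [0.4758 0.1063 0.1964]
rkR [0.4822 0.0641 0.1893]
deck2 [0.4965 0.0064 0.1828]
[[-0.967   0.2549 -0.0003]
 [ 0.2549  0.967  -0.0016]
 [-0.0001 -0.0016 -1.    ]]
[[-0.0003 -0.962  -0.2732  0.0705]
 [ 1.     -0.     -0.0009  0.0007]
 [ 0.0009 -0.2732  0.962  -0.142 ]
 [ 0.      0.      0.      1.    ]]
```

View pics/topcrop.png

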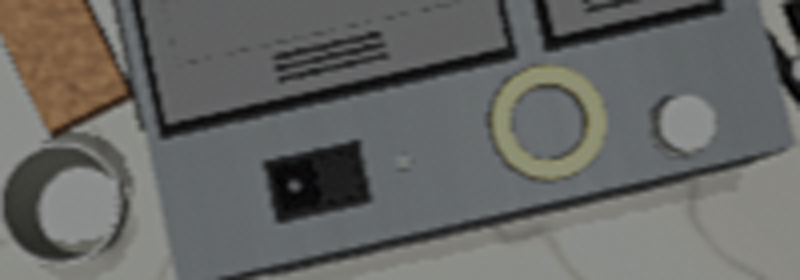

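Everything fits the given sizes. The case is 321 x 401 mm, centred at (0.618, 0.014), with a yaw of +14.1°. The ribs are at about (0.560, 0.0755) and the rocker's middle is at (0.482, 0.085), so the raised end is at (0.478, 0.1006). The zoomed crop shows the lit dot on the rocker's left half, and the tape and pot are well clear to the right. I'll shut the fingers and move above the raised end, with tool x along the extractor's y.

>>> play_rows(
  deltas=[
    [0,[-20,-20,-15],[0,0,0.06]],
    [0,[-60,-62,-40],[0,0,0.2]],
    [0,[-100,-105,-60],[0,0,0.36]],
    [0,[-140,-146,-60],[0,0,0.52]],
    [0,[-182,-190,-60],[0,0,0.68]],
    [0,[-224,-234,-60],[0,0,0.84]],
    [0,[-266,-278,-60],[0,0,0.98]],
    [0,[-300,-313,-60],[0,0,1.067]],
  ],
  squeeze=40,
)

```text
clock: 1.1
tcp_pos: [0.383, 0.2705, 0.2909]
orientation: [1.938, 2.472, -0.003]
contact_force: [0.5, -0.1, -0.6]
grip_width: -0.0
```

```bash
cat > go.py <<'E'
import sys
from h import *
from scipy.spatial.transform import Rotation as Ro
np.set_printoptions(precision=4,suppress=True)
t=np.array([float(a) for a in sys.argv[1:4]]);o=r.get_obs();R=Ro.from_rotvec(o['orientation']).as_matrix()
y=np.deg2rad(14.08);c,s=np.cos(y),np.sin(y)
T=np.array([[-s,c,0],[c,s,0],[0,0,-1.]]).T   # tool x along extractor y
print(o['clock'],o['tcp_pos'],'F',o['contact_force'],'w',o['grip_width'],'shift mm',1000*R.T@(t-o['tcp_pos']),'turn',Ro.from_matrix(R.T@np.array([[-s,c,0],[c,s,0],[0,0,-1.]]).T).as_rotvec(),'up tool',R.T@[0,0,1])
E
python3 go.py .478 .1006 .235
```

```text
1.1 [0.383  0.2705 0.2909] F [ 0.4525 -0.0798 -0.5804] w -8.846290131116299e-06 shift mm [-187.5995   51.7164   56.1136] turn [-0.0009  0.0015 -0.0047] up tool [-0.0015 -0.0009 -1.    ]
```

>>> play_rows(
  deltas=[
    [0,[-30,8,0],[0,0,0]],
    [0,[-70,20,5],[0,0,0]],
    [0,[-115,32,20],[0,0,-0.005]],
    [0,[-155,43,38],[0,0,-0.005]],
    [0,[-180,50,50],[0,0,-0.005]],
    [0,[-188,52,56],[0,0,-0.005]],
    [0,[-188,52,56],[0,0,-0.005]],
    [0,[-188,52,56],[0,0,-0.005]],
  ],
)

```text
clock: 2.1
tcp_pos: [0.4781, 0.1017, 0.2354]
orientation: [1.929, 2.479, -0.002]
contact_force: [-0.6, -0.2, -0.9]
grip_width: -0.0002
```

```bash
python3 go.py .478 .1006 .198
python3 - <<'E'
from h import *
im,d=r.grab_frame('wrist');save(im,'w1')
im2,d2=r.grab_frame('side');save(cv2.resize(im2[120:260,130:320],None,fx=4,fy=4),'s1')
E
```

```text
2.1 [0.4781 0.1017 0.2354] F [-0.5683 -0.2477 -0.9081] w -0.0002147506723985745 shift mm [-0.9596 -0.3581 37.4172] turn [-0.0006  0.0009  0.0023] up tool [-0.0009 -0.0006 -1.    ]
```

View pics/w1.png

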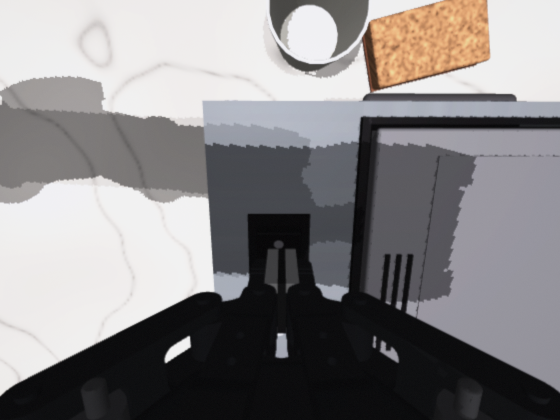

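View pics/s1.png

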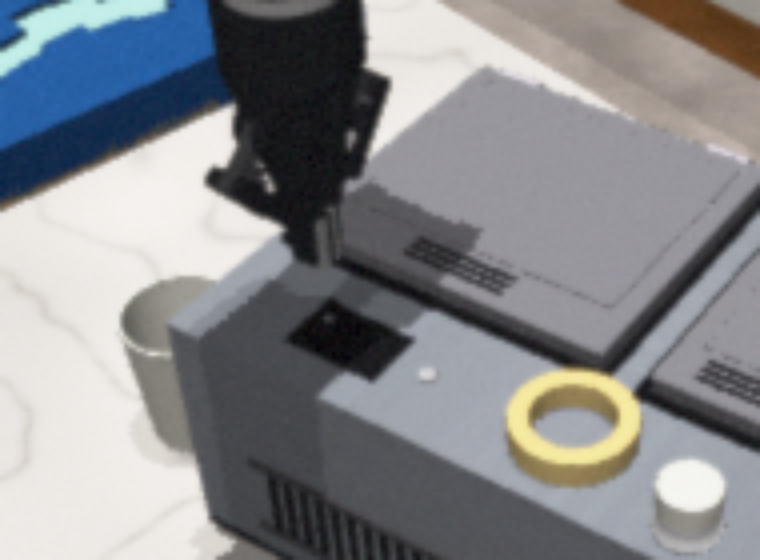

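In the wrist view the shut tips line up with the bezel, whose left edge is at about (279,214) with the lamp dot at (278,243). The side view shows them directly above the rocker's raised end, with tape, pot and hatch clear. I'll press down in small steps.

>>> play_rows(
  deltas=[
    [0,[-1,0,18],[0,0,0]],
    [0,[-1,0,32],[0,0,0]],
    [0,[-1,0,38],[0,0,0]],
    [0,[-1,0,41],[0,0,0]],
    [0,[-1,0,43],[0,0,0]],
    [0,[-1,0,44],[0,0,0]],
  ],
)

```text
clock: 2.95
tcp_pos: [0.4786, 0.1003, 0.1916]
orientation: [1.929, 2.478, -0.001]
contact_force: [0.2, -0.0, 0.2]
grip_width: 0.0001
```

```bash
python3 go.py .478 .1006 .187
```

```text
2.95 [0.4786 0.1003 0.1916] F [ 0.1734 -0.0242  0.2006] w 0.00013903562638350732 shift mm [ 0.4552 -0.5121  4.5667] turn [-0.      0.0011  0.002 ] up tool [-0.0011 -0.     -1.    ]
```

No force at 0.1916, so the rocker may have already snapped past its midpoint. I'll continue to the stop.

>>> play_rows(
  deltas=[
    [0,[0,0,1],[0,0,0]],
    [0,[0,0,2],[0,0,0]],
    [0,[0,0,3],[0,0,0]],
    [0,[0,0,4],[0,0,0]],
    [0,[0,0,4],[0,0,0]],
  ],
)

```text
clock: 3.58
tcp_pos: [0.4788, 0.1003, 0.1889]
orientation: [1.93, 2.478, 0.0]
contact_force: [-5.4, -1.1, 16.4]
grip_width: 0.0003
```

The stop is at 0.1889 with 16 N, as predicted for off (0.189). I'll lift, move over the hatch press point and verify.

>>> play_rows(
  deltas=[
    [0,[0,0,-15],[0,0,0]],
    [0,[0,0,-35],[0,0,0]],
    [0,[-12,15,-50],[0,0,0]],
    [0,[-28,40,-50],[0,0,0]],
    [0,[-42,65,-48],[0,0,0]],
    [0,[-44,73,-44],[0,0,0]],
    [0,[-44,73,-41],[0,0,0]],
    [0,[-44,73,-41],[0,0,0]],
  ],
)

```text
clock: 4.58
tcp_pos: [0.5592, 0.0759, 0.2295]
orientation: [-1.929, -2.478, 0.001]
contact_force: [0.1, -0.5, -0.2]
grip_width: 0.0002
```

```bash
python3 go.py .560 .0755 .203
python3 - <<'E'
from h import *
a,d=r.grab_frame('wrist');b,d2=r.grab_frame('side')
b=cv2.resize(b[120:260,130:320],None,fx=2,fy=2,interpolation=cv2.INTER_CUBIC);b=cv2.copyMakeBorder(b,0,140,0,0,cv2.BORDER_CONSTANT);a=a[:,:400]
save(np.hstack([b,a]),'c2')
E
```

```text
4.575 [0.5592 0.0759 0.2295] F [ 0.0922 -0.4966 -0.1708] w 0.00023301862774186916 shift mm [-0.5748  0.7224 26.5312] turn [-0.0014 -0.0004  0.0022] up tool [ 0.0004 -0.0014 -1.    ]
```

View pics/c2.png

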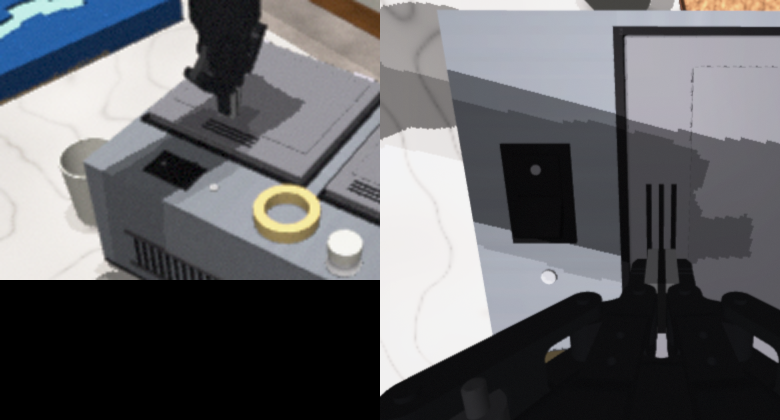

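The tips are centred on the three ribs (wrist columns 648–675). Before pressing, I'll check the rocker's tilt from the wrist depth.

Run:
```python
from h import *
from scipy.spatial.transform import Rotation as Ro
np.set_printoptions(precision=4,suppress=True)
o=r.get_obs();im,d=r.grab_frame('wrist');cm=r.camera_model('wrist');K=np.array(cm['mtx']);T=np.array(cm['T_tool_cam']);R=Ro.from_rotvec(o['orientation']).as_matrix()
for v in range(135,255,8):
    u=158;z=np.median(d[v-1:v+2,u-3:u+4]);p=np.array([(u-K[0,2])/K[0,0]*z,(v-K[1,2])/K[1,1]*z,z,1])
    print(v,R@(T@p)[:3]+o['tcp_pos'])
```

```text
135 [0.4734 0.1189 0.1845]
143 [0.4742 0.1144 0.1849]
151 [0.4756 0.1102 0.1871]
159 [0.4768 0.1059 0.1886]
167 [0.4776 0.1013 0.1889]
175 [0.4782 0.0965 0.1886]
183 [0.4788 0.0916 0.1884]
191 [0.4795 0.0868 0.1886]
199 [0.4805 0.0821 0.1894]
207 [0.4817 0.0778 0.1912]
215 [0.4832 0.0737 0.1934]
223 [0.4845 0.0695 0.1954]
231 [0.486  0.0655 0.1977]
239 [0.4835 0.0555 0.1874]
247 [0.4834 0.0487 0.1847]
```

The rocker is off: its left half is level at 0.189 and its right end is up. Now I'll press the hatch in to its stop and hold.

>>> play_rows(
  deltas=[
    [0,[-0.5,0.5,15],[0,0,0]],
    [0,[-0.5,0.5,25],[0,0,0]],
    [0,[-0.5,0.5,29],[0,0,0]],
    [0,[-0.5,0.5,32],[0,0,0]],
    [0,[-0.5,0.5,35],[0,0,0]],
    [0,[-0.5,0.5,37],[0,0,0]],
    [0,[-0.5,0.5,37],[0,0,0]],
  ],
)

```text
clock: 5.6
tcp_pos: [0.5597, 0.0754, 0.1934]
orientation: [-1.929, -2.477, 0.001]
contact_force: [-4.6, 0.7, 7.2]
grip_width: -0.0
```

>>> play_rows(
  deltas=[
    [0,[0,0,1.5],[0,0,0]],
    [0,[0,0,2.5],[0,0,0]],
    [0,[0,0,2.5],[0,0,0]],
  ],
)

```text
clock: 5.98
tcp_pos: [0.5598, 0.0754, 0.1926]
orientation: [-1.929, -2.477, -0.001]
contact_force: [-8.0, -0.6, 18.4]
grip_width: -0.0002
```

It's firmly on its stop: 18 N with hardly any further travel. I'll retract straight up, quickly, then back towards the robot.

>>> play_rows(
  deltas=[
    [0,[0,0,-60],[0,0,0]],
    [0,[0,-15,-118],[0,0,0]],
    [0,[0,-40,-170],[0,0,0]],
    [0,[0,-70,-210],[0,0,0]],
    [0,[0,-95,-225],[0,0,0]],
    [0,[0,-100,-230],[0,0,0]],
    [0,[0,-100,-230],[0,0,0]],
    [0,[0,-100,-230],[0,0,0]],
  ],
)

```text
clock: 6.98
tcp_pos: [0.4635, 0.0507, 0.4218]
orientation: [-1.928, -2.476, 0.002]
contact_force: [-0.1, 0.4, 0.6]
grip_width: -0.0006
```

Run:
```python
from h import *
print(r.get_obs()['contact_force'])
a,d=r.grab_frame('side');b,d2=r.grab_frame('top');W=world('top',d2,r.camera_model('top'))
print('hatch front z max',np.nanpercentile(W[150:245,215:315,2],[5,50,90]))
A=cv2.resize(a[100:300,130:410],None,fx=1.4,fy=1.4);B=cv2.resize(b[110:310,170:450],None,fx=1.4,fy=1.4);save(np.hstack([A,B]),'c3')
```

```text
[-0.07712003  0.36292821  0.61079512]
hatch front z max [0.00859008 0.27879487 0.78848769]
```

View pics/c3.png

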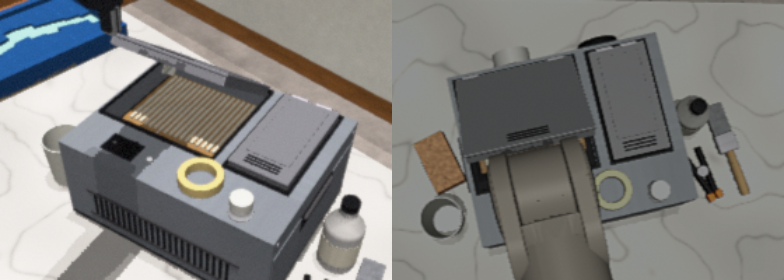

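The side view shows the larger hatch standing open with the filter exposed, and the narrower hatch shut. In the top view nothing else has moved. I'll hold still for 2 s so the 1 s condition is met.

>>> play_rows(
  deltas=[
    [0,[0,0,0],[0,0,0]],
    [0,[0,0,0],[0,0,0]],
    [0,[0,0,0],[0,0,0]],
    [0,[0,0,0],[0,0,0]],
    [0,[0,0,0],[0,0,0]],
    [0,[0,0,0],[0,0,0]],
    [0,[0,0,0],[0,0,0]],
    [0,[0,0,0],[0,0,0]],
  ],
)

```text
clock: 8.07
tcp_pos: [0.4635, 0.0506, 0.4219]
orientation: [-1.929, -2.476, 0.002]
contact_force: [0.2, -0.2, 0.4]
grip_width: 0.0005
```

>>> play_rows(
  deltas=[
    [0,[0,0,0],[0,0,0]],
    [0,[0,0,0],[0,0,0]],
    [0,[0,0,0],[0,0,0]],
    [0,[0,0,0],[0,0,0]],
    [0,[0,0,0],[0,0,0]],
    [0,[0,0,0],[0,0,0]],
    [0,[0,0,0],[0,0,0]],
    [0,[0,0,0],[0,0,0]],
  ],
)

```text
clock: 9.07
tcp_pos: [0.4635, 0.0507, 0.4218]
orientation: [-1.928, -2.476, 0.002]
contact_force: [0.2, -0.3, -0.4]
grip_width: 0.0
```

Run:
```python
from h import *
np.set_printoptions(precision=3,suppress=True)
b,d=r.grab_frame('top');W=world('top',d,r.camera_model('top'));z0=np.load('top0.npz')
yaw=np.deg2rad(14.08);ex=np.array([np.cos(yaw),np.sin(yaw)]);ey=np.array([-ex[1],ex[0]]);c=np.array([.618,.014])
def loc(P): q=P[...,:2]-c; return q@ex,q@ey
lx,ly=loc(W);h=(ly>.03)&(ly<.15)&(lx>-.02)&(lx<.14)&(W[...,2]>.19)&(W[...,2]<.34)
print('filter hatch angle',-np.arctan(np.polyfit(lx[h],W[h][:,2],1)[0]),h.sum())
n=(ly<-.07)&(ly>-.14)&(lx>-.04)&(lx<.13)&(W[...,2]>.15)&(W[...,2]<.34);print('nozzle angle',-np.arctan(np.polyfit(lx[n],W[n][:,2],1)[0]))
# bystanders: image difference before/after in their windows
for nm,(x0,y0,x1,y1) in dict(cup=(188,246,226,284),block=(184,202,224,250),tape=(312,230,344,262),pot=(352,236,374,258),hard=(373,176,400,208),clamp=(384,212,408,256),brush=(396,182,428,250)).items():
    A=cv2.cvtColor(z0['im'][y0:y1,x0:x1],6).astype(np.float32);B=cv2.cvtColor(b[y0:y1,x0:x1],6).astype(np.float32)
    print(nm,cv2.phaseCorrelate(A,B))
print(r.get_obs()['contact_force'],r.get_obs()['clock']);r.hand_in()
```

```text
filter hatch angle 0.6370076793297518 2749
nozzle angle -0.0011680377609833152
cup ((0.010300234440325795, 0.003715018661853975), 0.995893127694726)
block ((0.07280689354129066, -0.031128262389074735), 1.0528804247577985)
tape ((0.5094998322548072, 0.1276207873037336), 0.6251602140255272)
pot ((-0.008413063323272851, 0.003529264259686471), 0.9923337143328455)
hard ((0.5286691653774067, 0.034454305979005895), 0.9965081431523517)
clamp ((-0.02302280620723174, 0.5115881329248815), 1.0018055068122016)
brush ((-0.033129520449413974, -0.013609782082973254), 0.9985909565455384)
[-0.015 -1.055 -0.325] 9.125
the job is handed in; nothing more can be done
```

The extractor is switched off, the larger hatch is open, and the job was handed in at about 9 s of the 48 s allowed.

**What I did:** With the fingers shut, I pressed the rocker's raised end down to its stop (z 0.189, 16 N). I then pressed the larger hatch once at its ribs to its stop (z 0.193, 18 N) and took the hand straight up and back. The hatch popped open by itself and was not touched again.

**Last checks:**
- **Rocker:** wrist depth, taken before the hatch press, showed the left half level at 0.189 m and the right end up, so it was off. I did not re-measure it at the end.
- **Larger hatch:** it stood open by about 0.64 rad after a further 2 s with the hand clear and wrist force close to zero.
- **Narrower hatch:** shut, at about 0.00 rad.
- **Bystanders:** top-view shifts were all at or below about half a pixel (about 1 mm), so nothing moved. The tape's match was weaker (0.63), probably because the arm covered part of its window.

No check failed or disagreed.

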